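# Weigh the silver on the hand scale

## Robot

A 6-joint arm with a two-finger parallel gripper is mounted at the origin on the work surface. World frame = base frame: x ahead of the robot, y to its left, z up, the work surface at z = 0. Lengths are in m, angles in degrees, forces in N, time in s.
With the tool pointing down it reaches from about 0.35 to 0.875 m from the base axis. Payload 4.2 kg.
Tool frame: the origin (TCP) lies at the very end of the fingers, on their centre line; the grasp point (between the pads) lies 19 mm behind it; z points along the fingers, y is the line along which they close (so a half turn about z gives the same grasp; the last joint's range is limited). The gripper opens to 87 mm and grips with 3 to 60 N. Pads are 19 mm wide; open, the fingers measure 117 mm over their backs; the gripper's body (75 mm by 190 mm) begins 51 mm behind the grasp point.
Start: joints at [-50.443, 22.042, 0.453, 0, -68.411, -14.817], TCP at [0.262, -0.568, 0.223] pointing down, gripper open.
Joint ranges: [-179.83, 179.83], [-69.29, 118.12], [-61.27, 80.66], [-181.25, 117.63], [-171.15, -9.14], [-177.46, 177.46]. Speed limits (degrees/s): [159.86, 159.86, 180, 180, 180, 180].

## Interface

Orientations are given as a 3x3 rotation matrix whose columns are the frame's x, y, z axes.
In Python, from station import * gives the robot as it stands.
- The arm moves only by the shell command python3 -m pendant 'ROWS'. ROWS is JSON, a list of rows, each an object of numbers: "x", "y", "z": the shift along the world's x, y, z normalised to -1 to 1, where 1 is 250 mm; "rx", "ry", "rz": the turn, a rotation vector about the world's x, y, z normalised to -1 to 1, where 1 is 180 degrees; "claw": the opening, from 0 (shut) to 1 (fully open). A call has exactly 8 rows; each row is the pose to reach, as a shift and turn from the pose commanded when the call began, turning the shorter way round; what a row does not reach only later rows make up. A row lasts 1/8 s, in which the tool goes at most 62.5 mm and 10.7 degrees, less where a joint would pass 70% of its speed; a pose out of reach is approached as far as the arm can. A call with a number of a shift or a turn outside -1 to 1 is refused whole. A call with a gripper value outside its range is refused whole. The fingers move at their own pace and stop on an object; the grip force is fixed at half the most. Time passes only in rows, so rows that repeat a pose let the fingers close, or fill a call up. It gives the time, the measured TCP pose, the force, the opening and the grip force at its end, in the units of the state.
- sense(): the state, without advancing time (a new reading comes with each control period).
- capture(name): name is "scene" or "top"; returns a dict with "color" (480x640x3 uint8, red, green, blue), "mtx" (3x3 intrinsics, pixels), "k1" (the pictures are not rectified: a ray, as slopes to the right and down, at radius r is drawn at 1 + k1 r^2 times it, then the intrinsics apply), "world_to_cam" (4x4, takes a point from world to camera coordinates). Camera axes: x right, y up, looking along -z (the intrinsics and any distortion apply to the point x, -y, -z); pixel columns grow to the right and rows downward; lengths in m; the calibration is good to about 2 mm. A picture is of the moment at which its call begins. There is no depth.
- finish_job(): hands the job in; it is judged then, once.
Trained networks look in a picture, given as the dict that the camera call returned (one of the last four; its "shot" number tells which), for a name from the list of things; names that differ only in an ending like _2 or _b are one class to them, and where a whole thing is asked for, a point or a joint stands for the part that bears it (a point fixed in the world has none). Each returns a list of dicts, best first, with "conf" (0 to 1); they miss things now and then, are a little off and sometimes report something else, mostly with a low value. They report only what shows in the picture. A call takes as long as a camera call.
- search_frame(picture, label): "centre" ([column, row] in pixels, amid what is visible of it).
- regions_of(picture, label): "region" (480x640 bool, what is visible of it) and "centre" ([column, row] in pixels, amid what is visible of it).
The state is a dict: "time_s": time; "joints": joint angles; "joint_velocities": joint speeds; "effort": joint torques, N m; "tcp_pos": TCP position; "ee_rot": TCP orientation; "wrist_force": force on the tool from outside, world axes, zero at the start; "moment": the same for the moment, N m; "gripper_width": opening from 0.0 (shut) to 1.0 (fully open); "gripper_force": force on a finger pad.
Only numpy, scipy, OpenCV 4.12 (cv2) and the standard library are available. Lean on these libraries where they do the work, as an engineer would, in place of code of your own. Each camera call takes 0.05 s, during which the arm holds its last target. There are 200 camera calls.

## Task

Weigh the silver lying in the brass pan of the hand scale: take the scale by its wooden handle and draw the handle up until the spring slide is out to the red line (20 mm), and pause there for two seconds with the pan still standing on the firebrick. Then gently go on lifting until the pan hangs about 6 cm clear above the brick, and finish while holding it there by the handle, level and still, so the scale can be read. Keep all the silver in the pan, and leave the crucible, bead dish, jar and kiln tile where they are.

Things in the scene. Friction and masses are not known exactly. Their poses are not given: they have to be found in the camera images.
- handle (a point): centre of the scale's light wooden handle, an upright slab 20 mm thick (its x), 64 mm long (its y) and 34 mm tall (z); grip it from above across its thickness. It sits on an aluminium tube 24 mm in diameter and 75 mm long, which slides straight up over a white rod. At the start it is 177 mm above the pan's underside.
- gauge (a joint): how far the tube and handle are drawn up along the rod against the spring, in m: 0 at rest (tube down on its stop), 0.020 when the tube's black lower edge reaches the red line on the rod, 0.065 at most. Spring 80 N/m, handle and tube 100 g; the loaded pan, 250 to 320 g, leaves the brick at about 0.030 to 0.039 and then hangs at that reading.
- pan: round brass pan, 116 mm across the rim, 100 mm across the foot, 16 mm deep, floor 4 mm thick, with a steel stirrup over it that carries the rod; with its tube and handle the scale stands 194 mm tall. Origin at the centre of its underside, z up; y runs through the two legs of the stirrup, parallel to the handle's length.
- block: sand-coloured firebrick fixed to the bench, on which the pan stands: 130 mm (x) by 270 mm (y), 40 mm tall; origin at the centre of its underside, its top at +40 mm
- bar_a: polished silver bar lying in the pan, 40 x 14 x 10 mm, about 60 g; origin at the centre of its underside, x along its length
- bar_b: polished silver bar lying in the pan, 40 x 14 x 10 mm, about 60 g; origin at the centre of its underside, x along its length
- disc: small silver button lying in the pan, 18 mm in diameter, 12 mm tall, about 30 g; origin at the centre of its underside
- crucible: white ceramic crucible, 48 mm in diameter, 40 mm tall, standing on the other end of the firebrick; origin at its underside; leave alone
- bead_dish: copper bead dish, 120 mm across, 22 mm tall, on the bench; origin at its underside; leave alone
- flux_jar: amber jar with green cap, 56 mm in diameter, 75 mm tall, on the bench; origin at its underside; leave alone
- kiln_tile: ribbed terracotta kiln tile, 100 x 70 x 30 mm, on the bench; origin at its underside; leave alone

How it is judged:
By the outcome, as a careful person would: the job done as asked, in the order asked, and still so for the second after the job is handed in, while the arm keeps its last pose, push and grip.
It also fails if it takes over 42 s, if anything falls off the work surface, if the arm or the gripper's body presses on something with over 40 N, if the wrist force passes 120 N, or if a joint passes its speed limit or range.

## Working session

There is one attempt and no reset: what is moved stays moved. The work goes in short steps, Python scripts to look and compute and a shell command to move; the robot and the scene stay as the last step left them, time stands still between calls to the robot, and variables do not carry over. Pictures are saved under pics/ and viewed, at most 11 in all, crops included, and the job is handed in when it is done.

```bash
mkdir -p pics; cat > h.py <<'E'
from station import *
import numpy as np, cv2
def ray(p,uv):
    K=p["mtx"];d=np.array([(uv[0]-K[0][2])/K[0][0],(uv[1]-K[1][2])/K[1][1]]);u=d.copy()
    for _ in range(20): u=d/(1+p["k1"]*(u@u))
    M=np.array(p["world_to_cam"]);R=M[:3,:3];c=-R.T@M[:3,3]
    v=R.T@np.array([u[0],-u[1],-1]);return c,v/np.linalg.norm(v)
def atz(p,uv,z):
    c,v=ray(p,uv);return c+v*(z-c[2])/v[2]
def proj(p,X):
    M=np.array(p["world_to_cam"]);q=M[:3,:3]@np.array(X)+M[:3,3];s=np.array([q[0],-q[1]])/-q[2];s=s*(1+p["k1"]*(s@s));K=p["mtx"]
    return np.array([K[0][0]*s[0]+K[0][2],K[1][1]*s[1]+K[1][2]])
def tri(a,b):
    (c1,v1),(c2,v2)=a,b;A=np.stack([v1,-v2],1);t=np.linalg.lstsq(A,c2-c1,rcond=None)[0]
    p,q=c1+t[0]*v1,c2+t[1]*v2;return (p+q)/2,np.linalg.norm(p-q)
def save(p,n): cv2.imwrite("pics/"+n+".png",p["color"][:,:,::-1])
E
python3 - <<'E'
from h import *
P={n:capture(n) for n in("scene","top")}
for n in P: save(P[n],n+"0")
for l in("handle","pan","block","crucible","bead_dish","flux_jar","kiln_tile","bar_a","disc"):
    r={n:search_frame(P[n],l) for n in P}
    print(l,{n:[(np.round(d["centre"]).tolist(),round(d["conf"],2)) for d in r[n][:2]] for n in r})
    if all(r.values()):
        X,e=tri(ray(P["scene"],r["scene"][0]["centre"]),ray(P["top"],r["top"][0]["centre"]));print(X.round(3),round(e,4))
s=sense();print(s["tcp_pos"],s["ee_rot"],s["time_s"],s["gripper_width"])
E
```

```text
handle {'scene': [([284.0, 231.0], 0.58)], 'top': [([352.0, 223.0], 0.65)]}
[ 0.533 -0.076  0.203] 0.0054
pan {'scene': [([285.0, 276.0], 0.84)], 'top': [([353.0, 238.0], 0.57)]}
[ 0.53  -0.082  0.092] 0.0014
block {'scene': [([318.0, 301.0], 0.63)], 'top': [([306.0, 246.0], 0.96)]}
[ 0.541  0.01  -0.025] 0.0106
crucible {'scene': [([353.0, 269.0], 0.85)], 'top': [([275.0, 221.0], 0.66)]}
[0.586 0.073 0.062] 0.0059
bead_dish {'scene': [([407.0, 216.0], 0.81)], 'top': [([132.0, 287.0], 0.83)]}
[0.48  0.403 0.019] 0.0025
flux_jar {'scene': [([125.0, 346.0], 0.8)], 'top': [([498.0, 269.0], 0.57), ([359.0, 240.0], 0.31)]}
[ 0.441 -0.4    0.037] 0.0075
kiln_tile {'scene': [([183.0, 402.0], 0.73)], 'top': [([471.0, 204.0], 0.79)]}
[ 0.602 -0.371  0.006] 0.0015
bar_a {'scene': [([279.0, 294.0], 0.69), ([292.0, 286.0], 0.67)], 'top': [([346.0, 242.0], 0.63), ([357.0, 244.0], 0.54)]}
[ 0.525 -0.082  0.042] 0.0239
disc {'scene': [], 'top': []}
[ 0.26157993 -0.56760088  0.22257913] [[-9.08196837e-01 -4.18543313e-01  7.19910446e-06]
 [-4.18543313e-01  9.08196837e-01 -2.34116839e-05]
 [ 3.26059981e-06 -2.42755543e-05 -1.00000000e+00]] 1.0 0.9991726290509901
```

View pics/scene0.png

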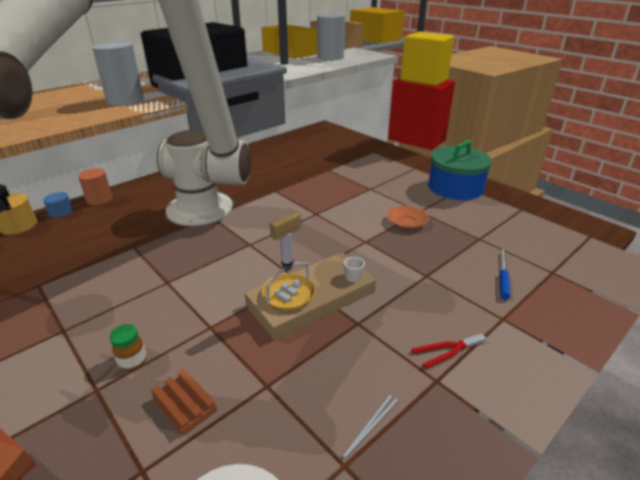

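View pics/top0.png

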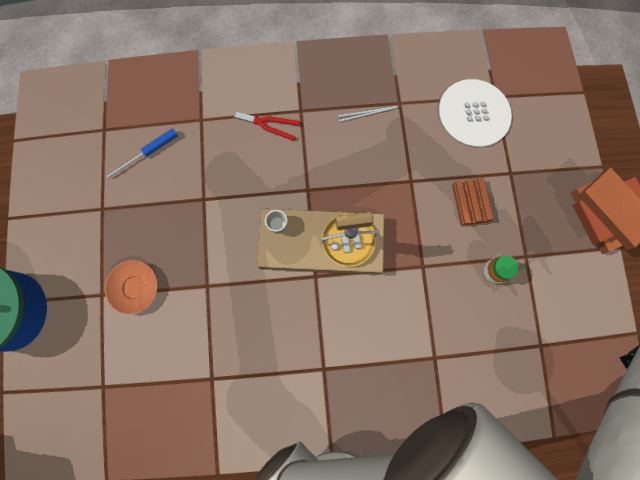

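The scene picture shows the scale on the near end of the brick, with the handle at about (285,224). In the top picture the handle is at (354,220), running along the image's horizontal, with the pan at (349,240). I'll zoom in on the handle in both.

```bash
python3 - <<'E'
from h import *
a=capture("scene");b=capture("top")
f=lambda p,u,v,w,h:cv2.resize(p["color"][v:v+h,u:u+w],(w*5,h*5),interpolation=cv2.INTER_CUBIC)
A=f(a,240,200,80,110);B=f(b,315,200,80,110)
cv2.imwrite("pics/z1.png",np.hstack([A,B])[:,:,::-1])
for p in(a,b):
    for d in regions_of(p,"handle")[:1]:
        m=d["region"];ys,xs=np.nonzero(m);print(xs.min(),xs.max(),ys.min(),ys.max(),m.sum(),d["conf"])
    m=regions_of(p,"pan")[0]["region"];ys,xs=np.nonzero(m);print("pan",xs.min(),xs.max(),ys.min(),ys.max())
    m=regions_of(p,"block")[0]["region"].astype(np.uint8);c=max(cv2.findContours(m,0,2)[0],key=cv2.contourArea)
    bx=cv2.boxPoints(cv2.minAreaRect(c));print([atz(p,q,.04).round(3)[:2].tolist() for q in bx])
E
```

```text
270 300 212 266 942 0.64
pan 262 314 212 310
[[0.459, -0.152], [0.476, 0.194], [0.657, 0.084], [0.618, -0.202]]
354 361 235 248 90 0.73
pan 322 376 212 266
[[0.491, 0.123], [0.626, 0.108], [0.586, -0.163], [0.453, -0.14]]
```

View pics/z1.png

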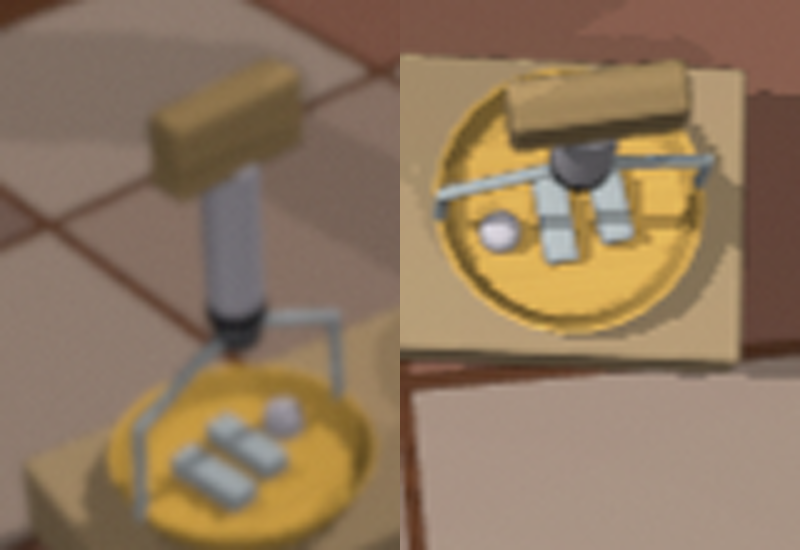

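The left half (scene) shows the handle's top face around crop (225,92). The right half (top) shows its top face with corners at about (507,88), (682,63), (690,108) and (512,137). Both bars and the button lie in the pan.

```bash
python3 - <<'E'
from h import *
a=capture("scene");b=capture("top")
ta=np.array([[507,88],[682,63],[690,108],[512,137]])-[400,0]
T=[np.array([315,200])+q/5 for q in ta]
C=np.array([atz(b,q,.234) for q in T]);print(C.round(4),C.mean(0))
for i,j in((0,1),(3,2)):
    d=C[i]-C[j];print(np.linalg.norm(d),np.degrees(np.arctan2(d[1],d[0])))
s=np.array([240,200])+np.array([227,93])/5
print(tri(ray(a,s),ray(b,np.mean(T,0))))
# pan rim ellipses
m=cv2.inRange(cv2.cvtColor(b["color"],cv2.COLOR_RGB2HSV),(18,130,120),(30,255,255))
n,l,st,ce=cv2.connectedComponentsWithStats(m);i=1+np.argmax(st[1:,4]);x,y,w,h,_=st[i];print(x,y,w,h)
for q in((x,y+h/2),(x+w,y+h/2),(x+w/2,y),(x+w/2,y+h)):print(atz(b,q,.056).round(3))
# overlay predicted handle in both
c=C.mean(0);d=C[1]-C[0];yaw=np.arctan2(-d[1],-d[0])
R=lambda t:np.array([[np.cos(t),-np.sin(t)],[np.sin(t),np.cos(t)]])
d=-(C[1]-C[0])-(C[2]-C[3]);ax=d[:2]/np.linalg.norm(d[:2]);nx=np.array([ax[1],-ax[0]])
out=[]
for p,u,v in((a,240,200),(b,315,200)):
    I=cv2.resize(p["color"][v:v+110,u:u+80],(400,550),interpolation=cv2.INTER_CUBIC)
    for z in(.234,.2):
        pts=[(proj(p,[*(c[:2]+ax*.032*i+nx*.01*j),z])-[u,v])*5 for i,j in((1,1),(1,-1),(-1,-1),(-1,1))]
        cv2.polylines(I,[np.int32(pts)],True,(255,0,0))
    th=np.linspace(0,6.3,60)
    cv2.polylines(I,[np.int32([(proj(p,[c[0]+.058*np.cos(t),c[1]+.058*np.sin(t),.056])-[u,v])*5 for t in th])],True,(0,0,255))
    out.append(I)
cv2.imwrite("pics/o1.png",np.hstack(out)[:,:,::-1])
E
```

```text
[[ 0.539  -0.0455  0.234 ]
 [ 0.5425 -0.1072  0.234 ]
 [ 0.5262 -0.1081  0.234 ]
 [ 0.5215 -0.0456  0.234 ]] [ 0.53231287 -0.07661549  0.234     ]
0.06177155056300668 93.2209579864329
0.06276877891355771 94.30814414898987
(array([ 0.53350083, -0.076043  ,  0.23130433]), np.float64(0.0018959461127440282))
323 234 53 33
[ 0.515 -0.021  0.056]
[ 0.505 -0.132  0.056]
[ 0.546 -0.08   0.056]
[ 0.475 -0.073  0.056]
```

View pics/o1.png

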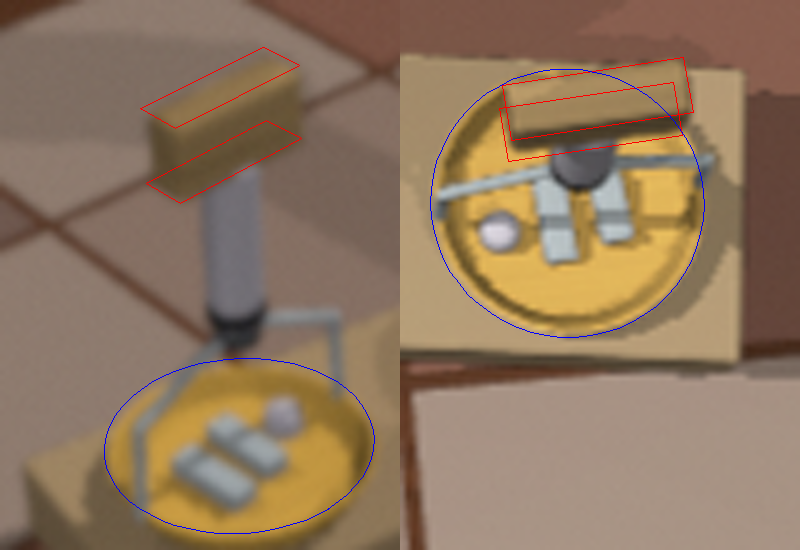

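Fit: handle at about (0.533, -0.077), top at z 0.234, with the thickness axis at about 3.7° from world x. The tool has to turn about +69°. I'll move to a point above it.

```bash
python3 -m pendant '[{"x":0.07,"y":0.12,"z":0.1,"rz":0.05,"claw":1},{"x":0.14,"y":0.24,"z":0.2,"rz":0.1,"claw":1},{"x":0.21,"y":0.36,"z":0.3,"rz":0.15,"claw":1},{"x":0.28,"y":0.48,"z":0.4,"rz":0.2,"claw":1},{"x":0.35,"y":0.62,"z":0.44,"rz":0.25,"claw":1},{"x":0.42,"y":0.76,"z":0.48,"rz":0.3,"claw":1},{"x":0.49,"y":0.88,"z":0.48,"rz":0.35,"claw":1},{"x":0.55,"y":0.99,"z":0.48,"rz":0.383,"claw":1}]'
python3 -m pendant '[{"x":0.1,"y":0.18,"claw":1},{"x":0.2,"y":0.36,"claw":1},{"x":0.3,"y":0.54,"claw":1},{"x":0.4,"y":0.72,"claw":1},{"x":0.48,"y":0.86,"claw":1},{"x":0.53,"y":0.97,"claw":1},{"x":0.534,"y":0.974,"claw":1},{"x":0.534,"y":0.974,"claw":1}]'
python3 - <<'E'
from h import *
s=sense();R=s["ee_rot"];print(s["tcp_pos"],np.degrees(np.arctan2(R[1][1],R[0][1])),s["joints"])
a=capture("scene");b=capture("top");o=[]
for p,u,v in((a,220,150),(b,295,170)):
    o.append(cv2.resize(p["color"][v:v+150,u:u+100],(400,600),interpolation=cv2.INTER_CUBIC)); print(proj(p,s["tcp_pos"]))
cv2.imwrite("pics/o2.png",np.hstack(o)[:,:,::-1])
E
```

```text
[ 0.26158755 -0.56759983  0.22252886] 114.73955501487987 [-5.04425965e+01  2.20433255e+01  4.52373279e-01 -8.20209233e-04
 -6.84109778e+01 -1.48175466e+01]
[-31.29750683 262.0757066 ]
[644.50489537 346.13617618]$[0]: bad value
$[0]: bad value
```

View pics/o2.png

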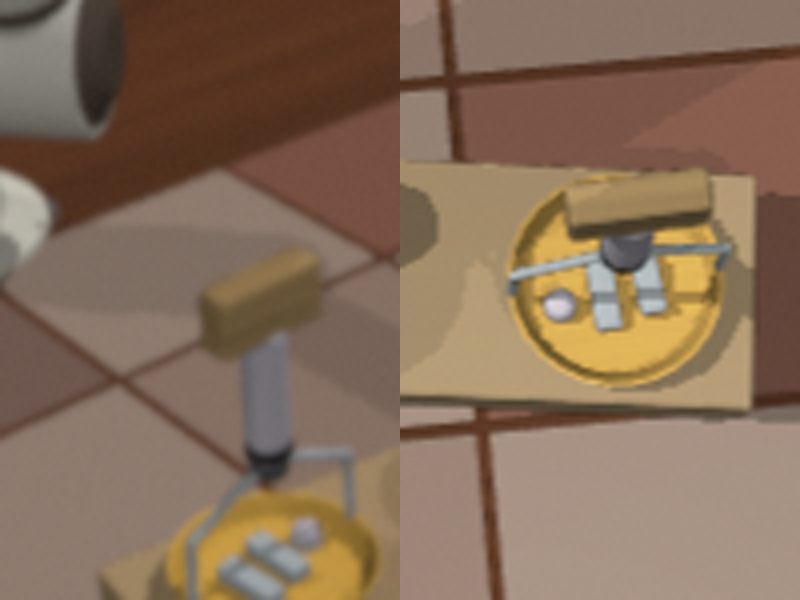

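The arm didn't move because the rows were refused, so the picture still shows the starting state. I'll resend with all seven keys in each row.

```bash
python3 -m pendant '[{"x":0.07,"y":0.12,"z":0.1,"rx":0,"ry":0,"rz":0.05,"claw":1},{"x":0.14,"y":0.24,"z":0.2,"rx":0,"ry":0,"rz":0.1,"claw":1},{"x":0.21,"y":0.36,"z":0.3,"rx":0,"ry":0,"rz":0.15,"claw":1},{"x":0.28,"y":0.48,"z":0.4,"rx":0,"ry":0,"rz":0.2,"claw":1},{"x":0.35,"y":0.62,"z":0.44,"rx":0,"ry":0,"rz":0.25,"claw":1},{"x":0.42,"y":0.76,"z":0.48,"rx":0,"ry":0,"rz":0.3,"claw":1},{"x":0.49,"y":0.88,"z":0.48,"rx":0,"ry":0,"rz":0.35,"claw":1},{"x":0.55,"y":0.99,"z":0.48,"rx":0,"ry":0,"rz":0.383,"claw":1}]'
```

```text
time_s: 2.6
tcp_pos: [0.3996, -0.3189, 0.3429]
ee_rot: [[0.068, -0.998, 0.001], [-0.998, -0.068, -0.0], [0.0, -0.001, -1.0]]
wrist_force: [-0.4, -0.5, 0.6]
gripper_width: 1.003
gripper_force: 0.0
```

```bash
python3 -m pendant '[{"x":0.09,"y":0.16,"z":0,"rx":0,"ry":0,"rz":0,"claw":1},{"x":0.19,"y":0.34,"z":0,"rx":0,"ry":0,"rz":0,"claw":1},{"x":0.29,"y":0.52,"z":0,"rx":0,"ry":0,"rz":0,"claw":1},{"x":0.39,"y":0.7,"z":0,"rx":0,"ry":0,"rz":0,"claw":1},{"x":0.47,"y":0.85,"z":0,"rx":0,"ry":0,"rz":0,"claw":1},{"x":0.52,"y":0.94,"z":0,"rx":0,"ry":0,"rz":0,"claw":1},{"x":0.536,"y":0.972,"z":0,"rx":0,"ry":0,"rz":0,"claw":1},{"x":0.536,"y":0.972,"z":0,"rx":0,"ry":0,"rz":0,"claw":1}]'
python3 - <<'E'
from h import *
s=sense();R=s["ee_rot"];print(s["tcp_pos"],np.degrees(np.arctan2(R[1][1],R[0][1])),s["joints"])
a=capture("scene");b=capture("top");o=[]
for p,u,v in((a,230,150),(b,295,170)):
    I=cv2.resize(p["color"][v:v+150,u:u+100],(400,600),interpolation=cv2.INTER_CUBIC); q=(proj(p,s["tcp_pos"])-[u,v])*4
    cv2.circle(I,tuple(np.int32(q).tolist()),3,(0,0,255),-1);o.append(I);print(q)
cv2.imwrite("pics/o3.png",np.hstack(o)[:,:,::-1])
E
```

```text
time_s: 3.6
tcp_pos: [0.533, -0.0771, 0.3425]
ee_rot: [[0.065, -0.998, -0.0], [-0.998, -0.065, -0.0], [0.0, 0.0, -1.0]]
wrist_force: [-0.2, 0.8, 0.7]
gripper_width: 1.001
gripper_force: 0.0
[ 0.53295238 -0.07713164  0.34248993] -176.29611189419387 [ 9.03086676e+00  9.99681822e+00  7.21150641e-01  5.90989683e-03
 -8.07451767e+01 -5.32792881e+00]
[206.21332048  61.67808672]
[260.37429767 126.87652081]
```

View pics/o3.png

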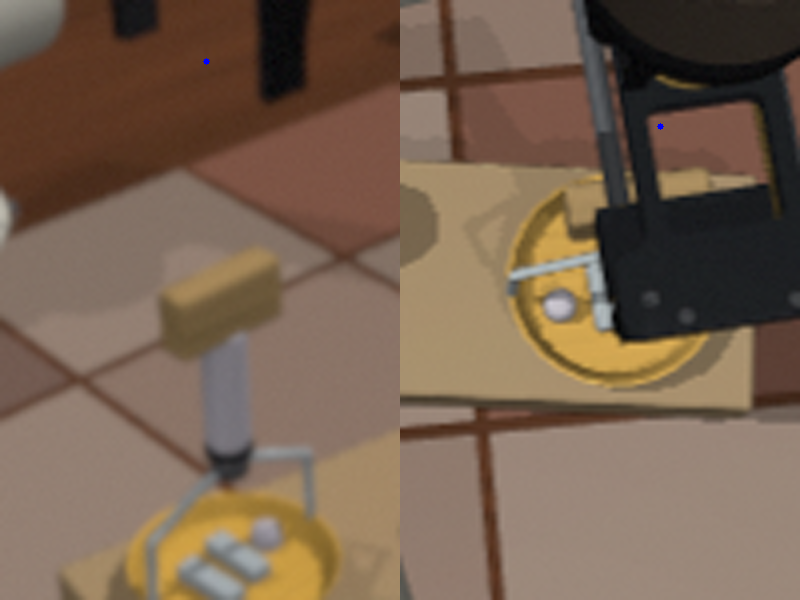

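The fingertips in the scene view (midpoint about (210,66)) lie within a pixel of the projected TCP, and the camera bias there is the same as for the handle. The alignment is good, so I'll descend until the tips are just above the tube (TCP z 0.206).

```bash
python3 -m pendant '[{"x":0,"y":0,"z":-0.06,"rx":0,"ry":0,"rz":0,"claw":1},{"x":0,"y":0,"z":-0.15,"rx":0,"ry":0,"rz":0,"claw":1},{"x":0,"y":0,"z":-0.25,"rx":0,"ry":0,"rz":0,"claw":1},{"x":0,"y":0,"z":-0.35,"rx":0,"ry":0,"rz":0,"claw":1},{"x":0,"y":0,"z":-0.44,"rx":0,"ry":0,"rz":0,"claw":1},{"x":0,"y":0,"z":-0.51,"rx":0,"ry":0,"rz":0,"claw":1},{"x":0,"y":0,"z":-0.544,"rx":0,"ry":0,"rz":0,"claw":1},{"x":0,"y":0,"z":-0.544,"rx":0,"ry":0,"rz":0,"claw":1}]'
python3 - <<'E'
from h import *
a=capture("scene");b=capture("top");o=[]
s=sense()
for p,u,v in((a,230,170),(b,295,170)):
    I=cv2.resize(p["color"][v:v+120,u:u+80],(400,600),interpolation=cv2.INTER_CUBIC); q=(proj(p,s["tcp_pos"])-[u,v])*5
    cv2.circle(I,tuple(np.int32(q).tolist()),3,(0,0,255),-1);o.append(I)
cv2.imwrite("pics/o4.png",np.hstack(o)[:,:,::-1])
E
```

```text
time_s: 4.7
tcp_pos: [0.5326, -0.0775, 0.2059]
ee_rot: [[0.064, -0.998, -0.001], [-0.998, -0.064, -0.0], [0.0, 0.001, -1.0]]
wrist_force: [0.7, 0.0, -0.2]
gripper_width: 1.0
gripper_force: 0.0
```

View pics/o4.png

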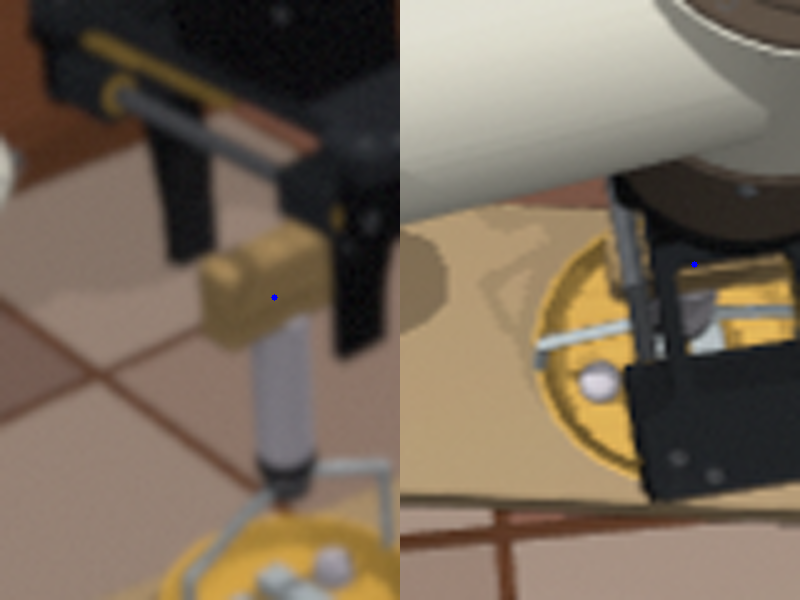

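The fingers straddle the handle, with one on each side in the scene view (tips at (190,258) and (358,352)). I'll close gently.

```bash
python3 -m pendant '[{"x":0,"y":0,"z":0,"rx":0,"ry":0,"rz":0,"claw":0.6},{"x":0,"y":0,"z":0,"rx":0,"ry":0,"rz":0,"claw":0.45},{"x":0,"y":0,"z":0,"rx":0,"ry":0,"rz":0,"claw":0.38},{"x":0,"y":0,"z":0,"rx":0,"ry":0,"rz":0,"claw":0.33},{"x":0,"y":0,"z":0,"rx":0,"ry":0,"rz":0,"claw":0.3},{"x":0,"y":0,"z":0,"rx":0,"ry":0,"rz":0,"claw":0.28},{"x":0,"y":0,"z":0,"rx":0,"ry":0,"rz":0,"claw":0.27},{"x":0,"y":0,"z":0,"rx":0,"ry":0,"rz":0,"claw":0.26}]'
python3 -m pendant '[{"x":0,"y":0,"z":0,"rx":0,"ry":0,"rz":0,"claw":0.25},{"x":0,"y":0,"z":0,"rx":0,"ry":0,"rz":0,"claw":0.24},{"x":0,"y":0,"z":0,"rx":0,"ry":0,"rz":0,"claw":0.22},{"x":0,"y":0,"z":0,"rx":0,"ry":0,"rz":0,"claw":0.1},{"x":0,"y":0,"z":0,"rx":0,"ry":0,"rz":0,"claw":0},{"x":0,"y":0,"z":0,"rx":0,"ry":0,"rz":0,"claw":0},{"x":0,"y":0,"z":0,"rx":0,"ry":0,"rz":0,"claw":0},{"x":0,"y":0,"z":0,"rx":0,"ry":0,"rz":0,"claw":0}]'
python3 - <<'E'
from h import *
a=capture("scene")
s=sense();print(s["wrist_force"],s["moment"],s["tcp_pos"])
cv2.imwrite("pics/o5.png",cv2.resize(a["color"][190:310,230:350],(600,600),interpolation=cv2.INTER_CUBIC)[:,:,::-1])
E
```

```text
time_s: 5.8
tcp_pos: [0.5334, -0.0771, 0.2066]
ee_rot: [[0.064, -0.998, 0.001], [-0.998, -0.064, 0.0], [0.0, -0.001, -1.0]]
wrist_force: [0.7, 0.5, -0.7]
gripper_width: 0.276
gripper_force: 0.4
time_s: 6.8
tcp_pos: [0.5336, -0.077, 0.2069]
ee_rot: [[0.064, -0.998, 0.001], [-0.998, -0.064, 0.0], [0.0, -0.001, -1.0]]
wrist_force: [2.3, 1.0, 2.1]
gripper_width: 0.227
gripper_force: 29.8
[2.92988397 0.96544548 2.64823104] [ 0.50706337 -0.96096142 -0.03564874] [ 0.53357167 -0.07701329  0.20690289]
```

View pics/o5.png

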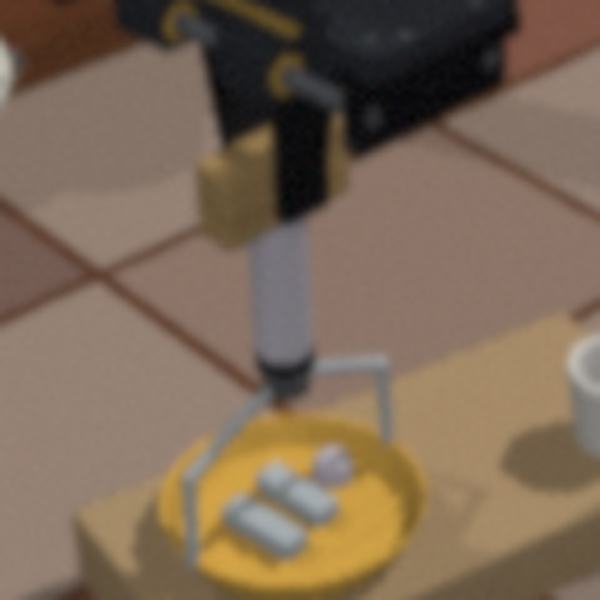

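The handle is gripped (opening about 20 mm, 30 N), with the tube still on its stop and the silver in the pan. Next I'll draw it up 20 mm slowly.

```bash
python3 -m pendant '[{"x":0,"y":0,"z":0.01,"rx":0,"ry":0,"rz":0,"claw":0},{"x":0,"y":0,"z":0.022,"rx":0,"ry":0,"rz":0,"claw":0},{"x":0,"y":0,"z":0.035,"rx":0,"ry":0,"rz":0,"claw":0},{"x":0,"y":0,"z":0.048,"rx":0,"ry":0,"rz":0,"claw":0},{"x":0,"y":0,"z":0.06,"rx":0,"ry":0,"rz":0,"claw":0},{"x":0,"y":0,"z":0.07,"rx":0,"ry":0,"rz":0,"claw":0},{"x":0,"y":0,"z":0.077,"rx":0,"ry":0,"rz":0,"claw":0},{"x":0,"y":0,"z":0.08,"rx":0,"ry":0,"rz":0,"claw":0}]'
python3 - <<'E'
from h import *
a=capture("scene")
s=sense();print(s["wrist_force"],s["moment"],s["tcp_pos"])
cv2.imwrite("pics/o6.png",cv2.resize(a["color"][190:310,230:350],(600,600),interpolation=cv2.INTER_CUBIC)[:,:,::-1])
E
```

```text
time_s: 7.85
tcp_pos: [0.5326, -0.0772, 0.2264]
ee_rot: [[0.064, -0.998, -0.001], [-0.998, -0.064, -0.0], [0.0, 0.001, -1.0]]
wrist_force: [-1.3, -0.7, -2.1]
gripper_width: 0.23
gripper_force: 29.8
[-1.15799583 -0.40726312 -2.13207002] [-0.13798019  0.48591045 -0.05360568] [ 0.53266659 -0.07716608  0.22641946]
```

View pics/o6.png

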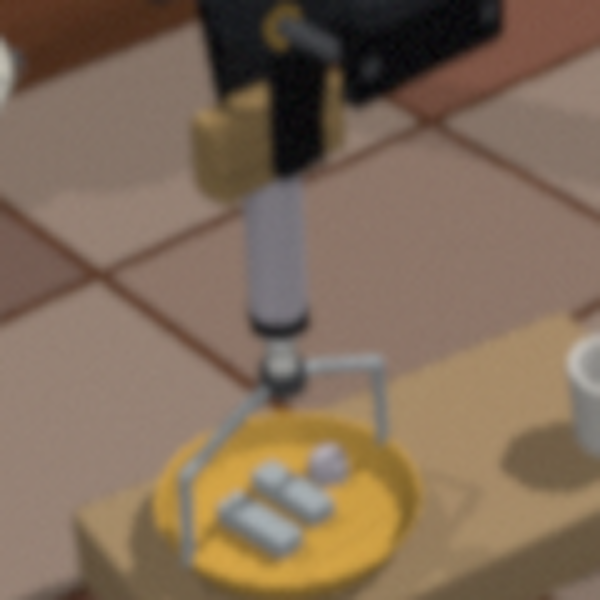

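The tube's lower edge has risen and the white rod shows below it at about (283,350). The pan is still on the brick. The rise is about 20 mm by TCP, so I'll hold here for well over 2 s.

```bash
python3 -m pendant '[{"x":0,"y":0,"z":0,"rx":0,"ry":0,"rz":0,"claw":0},{"x":0,"y":0,"z":0,"rx":0,"ry":0,"rz":0,"claw":0},{"x":0,"y":0,"z":0,"rx":0,"ry":0,"rz":0,"claw":0},{"x":0,"y":0,"z":0,"rx":0,"ry":0,"rz":0,"claw":0},{"x":0,"y":0,"z":0,"rx":0,"ry":0,"rz":0,"claw":0},{"x":0,"y":0,"z":0,"rx":0,"ry":0,"rz":0,"claw":0},{"x":0,"y":0,"z":0,"rx":0,"ry":0,"rz":0,"claw":0},{"x":0,"y":0,"z":0,"rx":0,"ry":0,"rz":0,"claw":0}]' | head -2
python3 -m pendant '[{"x":0,"y":0,"z":0,"rx":0,"ry":0,"rz":0,"claw":0},{"x":0,"y":0,"z":0,"rx":0,"ry":0,"rz":0,"claw":0},{"x":0,"y":0,"z":0,"rx":0,"ry":0,"rz":0,"claw":0},{"x":0,"y":0,"z":0,"rx":0,"ry":0,"rz":0,"claw":0},{"x":0,"y":0,"z":0,"rx":0,"ry":0,"rz":0,"claw":0},{"x":0,"y":0,"z":0,"rx":0,"ry":0,"rz":0,"claw":0},{"x":0,"y":0,"z":0,"rx":0,"ry":0,"rz":0,"claw":0},{"x":0,"y":0,"z":0,"rx":0,"ry":0,"rz":0,"claw":0}]' |head -2
python3 -m pendant '[{"x":0,"y":0,"z":0,"rx":0,"ry":0,"rz":0,"claw":0},{"x":0,"y":0,"z":0,"rx":0,"ry":0,"rz":0,"claw":0},{"x":0,"y":0,"z":0,"rx":0,"ry":0,"rz":0,"claw":0},{"x":0,"y":0,"z":0,"rx":0,"ry":0,"rz":0,"claw":0},{"x":0,"y":0,"z":0,"rx":0,"ry":0,"rz":0,"claw":0},{"x":0,"y":0,"z":0,"rx":0,"ry":0,"rz":0,"claw":0},{"x":0,"y":0,"z":0,"rx":0,"ry":0,"rz":0,"claw":0},{"x":0,"y":0,"z":0,"rx":0,"ry":0,"rz":0,"claw":0}]'
```

```text
time_s: 8.9
tcp_pos: [0.5331, -0.0771, 0.2266]
time_s: 9.9
tcp_pos: [0.5331, -0.0771, 0.2265]
time_s: 10.9
tcp_pos: [0.5331, -0.0771, 0.2266]
ee_rot: [[0.064, -0.998, -0.0], [-0.998, -0.064, -0.0], [-0.0, 0.0, -1.0]]
wrist_force: [-1.2, -0.1, -2.6]
gripper_width: 0.228
gripper_force: 29.8
```

The force is -2.6 N, which matches the expected 1.6 + 0.98 N at 20 mm. Now a gentle lift, slow through the break-away and then on.

```bash
python3 -m pendant '[{"x":0,"y":0,"z":0.006,"rx":0,"ry":0,"rz":0,"claw":0},{"x":0,"y":0,"z":0.014,"rx":0,"ry":0,"rz":0,"claw":0},{"x":0,"y":0,"z":0.022,"rx":0,"ry":0,"rz":0,"claw":0},{"x":0,"y":0,"z":0.029,"rx":0,"ry":0,"rz":0,"claw":0},{"x":0,"y":0,"z":0.036,"rx":0,"ry":0,"rz":0,"claw":0},{"x":0,"y":0,"z":0.043,"rx":0,"ry":0,"rz":0,"claw":0},{"x":0,"y":0,"z":0.05,"rx":0,"ry":0,"rz":0,"claw":0},{"x":0,"y":0,"z":0.057,"rx":0,"ry":0,"rz":0,"claw":0}]'
python3 -m pendant '[{"x":0,"y":0,"z":0.007,"rx":0,"ry":0,"rz":0,"claw":0},{"x":0,"y":0,"z":0.014,"rx":0,"ry":0,"rz":0,"claw":0},{"x":0,"y":0,"z":0.021,"rx":0,"ry":0,"rz":0,"claw":0},{"x":0,"y":0,"z":0.029,"rx":0,"ry":0,"rz":0,"claw":0},{"x":0,"y":0,"z":0.037,"rx":0,"ry":0,"rz":0,"claw":0},{"x":0,"y":0,"z":0.045,"rx":0,"ry":0,"rz":0,"claw":0},{"x":0,"y":0,"z":0.053,"rx":0,"ry":0,"rz":0,"claw":0},{"x":0,"y":0,"z":0.061,"rx":0,"ry":0,"rz":0,"claw":0}]'
python3 -m pendant '[{"x":0,"y":0,"z":0.008,"rx":0,"ry":0,"rz":0,"claw":0},{"x":0,"y":0,"z":0.016,"rx":0,"ry":0,"rz":0,"claw":0},{"x":0,"y":0,"z":0.025,"rx":0,"ry":0,"rz":0,"claw":0},{"x":0,"y":0,"z":0.034,"rx":0,"ry":0,"rz":0,"claw":0},{"x":0,"y":0,"z":0.043,"rx":0,"ry":0,"rz":0,"claw":0},{"x":0,"y":0,"z":0.052,"rx":0,"ry":0,"rz":0,"claw":0},{"x":0,"y":0,"z":0.061,"rx":0,"ry":0,"rz":0,"claw":0},{"x":0,"y":0,"z":0.07,"rx":0,"ry":0,"rz":0,"claw":0}]'
python3 - <<'E'
from h import *
a=capture("scene")
s=sense();print(s["wrist_force"],s["moment"],s["tcp_pos"])
cv2.imwrite("pics/o7.png",cv2.resize(a["color"][170:310,230:350],(514,600),interpolation=cv2.INTER_CUBIC)[:,:,::-1])
E
```

```text
time_s: 11.9
tcp_pos: [0.5332, -0.0771, 0.2409]
ee_rot: [[0.064, -0.998, 0.0], [-0.998, -0.064, 0.0], [-0.0, -0.0, -1.0]]
wrist_force: [-0.3, -0.7, -3.4]
gripper_width: 0.229
gripper_force: 29.8
time_s: 12.9
tcp_pos: [0.5331, -0.0771, 0.2562]
ee_rot: [[0.064, -0.998, 0.0], [-0.998, -0.064, -0.0], [0.0, -0.0, -1.0]]
wrist_force: [-0.1, 0.8, -3.1]
gripper_width: 0.231
gripper_force: 29.8
time_s: 13.9
tcp_pos: [0.5331, -0.0771, 0.2737]
ee_rot: [[0.064, -0.998, 0.0], [-0.998, -0.064, 0.0], [-0.0, -0.0, -1.0]]
wrist_force: [0.7, -0.3, -3.9]
gripper_width: 0.228
gripper_force: 29.8
[ 0.32974248  0.05998215 -3.81520205] [ 0.06640405  0.02134105 -0.0801515 ] [ 0.53322585 -0.07713296  0.27405378]
```

View pics/o7.png

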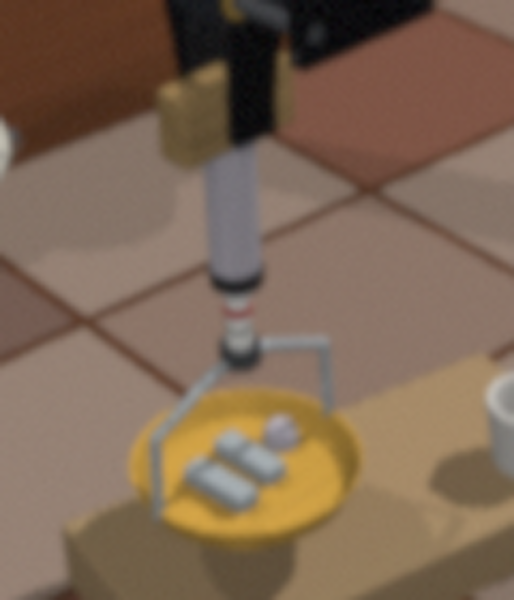

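The pan hangs level, about 3 cm clear, with the red line exposed below the tube edge at (238,312). All the silver is in the pan. Another 27 mm remains.

```bash
python3 -m pendant '[{"x":0,"y":0,"z":0.009,"rx":0,"ry":0,"rz":0,"claw":0},{"x":0,"y":0,"z":0.018,"rx":0,"ry":0,"rz":0,"claw":0},{"x":0,"y":0,"z":0.027,"rx":0,"ry":0,"rz":0,"claw":0},{"x":0,"y":0,"z":0.036,"rx":0,"ry":0,"rz":0,"claw":0},{"x":0,"y":0,"z":0.045,"rx":0,"ry":0,"rz":0,"claw":0},{"x":0,"y":0,"z":0.054,"rx":0,"ry":0,"rz":0,"claw":0},{"x":0,"y":0,"z":0.062,"rx":0,"ry":0,"rz":0,"claw":0},{"x":0,"y":0,"z":0.07,"rx":0,"ry":0,"rz":0,"claw":0}]' | head -2
python3 -m pendant '[{"x":0,"y":0,"z":0.008,"rx":0,"ry":0,"rz":0,"claw":0},{"x":0,"y":0,"z":0.015,"rx":0,"ry":0,"rz":0,"claw":0},{"x":0,"y":0,"z":0.022,"rx":0,"ry":0,"rz":0,"claw":0},{"x":0,"y":0,"z":0.028,"rx":0,"ry":0,"rz":0,"claw":0},{"x":0,"y":0,"z":0.033,"rx":0,"ry":0,"rz":0,"claw":0},{"x":0,"y":0,"z":0.036,"rx":0,"ry":0,"rz":0,"claw":0},{"x":0,"y":0,"z":0.038,"rx":0,"ry":0,"rz":0,"claw":0},{"x":0,"y":0,"z":0.038,"rx":0,"ry":0,"rz":0,"claw":0}]' | head -2
python3 -m pendant '[{"x":0,"y":0,"z":0,"rx":0,"ry":0,"rz":0,"claw":0},{"x":0,"y":0,"z":0,"rx":0,"ry":0,"rz":0,"claw":0},{"x":0,"y":0,"z":0,"rx":0,"ry":0,"rz":0,"claw":0},{"x":0,"y":0,"z":0,"rx":0,"ry":0,"rz":0,"claw":0},{"x":0,"y":0,"z":0,"rx":0,"ry":0,"rz":0,"claw":0},{"x":0,"y":0,"z":0,"rx":0,"ry":0,"rz":0,"claw":0},{"x":0,"y":0,"z":0,"rx":0,"ry":0,"rz":0,"claw":0},{"x":0,"y":0,"z":0,"rx":0,"ry":0,"rz":0,"claw":0}]' | head -2
python3 - <<'E'
from h import *
F=[]
for i in range(12):
    a=capture("scene");s=sense();F.append(s["wrist_force"][2])
f=-np.mean(F);q=(f-.98)/80;print(f,np.std(F),"gauge",q,"clear",s["tcp_pos"][2]-.2066-q,s["time_s"])
cv2.imwrite("pics/o8.png",cv2.resize(a["color"][160:310,230:350],(480,600),interpolation=cv2.INTER_CUBIC)[:,:,::-1])
E
```

```text
time_s: 14.95
tcp_pos: [0.5331, -0.0771, 0.2912]
time_s: 15.95
tcp_pos: [0.5331, -0.0771, 0.3006]
time_s: 16.95
tcp_pos: [0.533, -0.0771, 0.3006]
3.606458608668865 0.4488264489026718 gauge 0.032830732608360814 clear 0.0611043173724651 17.55
```

View pics/o8.png

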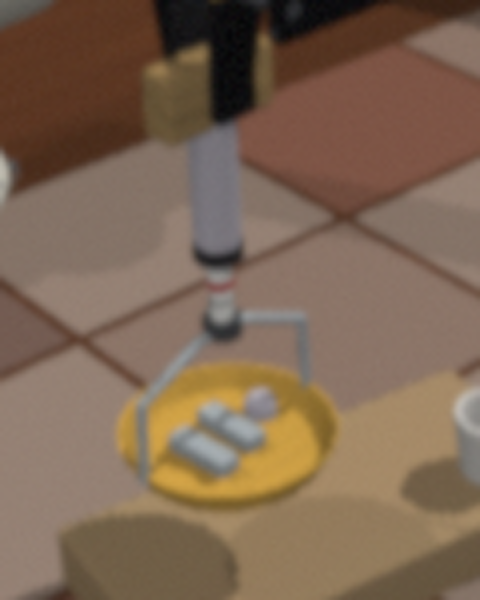

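The pan hangs level and still, about 6 cm above the brick. The silver (at about (220,430)) is all in it, and the red line is visible at (222,286). Handing in.

```bash
python3 -c "from station import *; print(finish_job())"
```

```text
the job is handed in; nothing more can be done
None
```

I handed the job in at about 17.6 s: the handle was drawn to the red line (20 mm) and held 3 s with the pan on the brick, then lifted until the pan hung level and still about 61 mm above it, with all the silver in and nothing else touched; no verdict came back.

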